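# Load the bench press and set its screw two turns off the stop

### The job

Push the die slide of the small bench press all the way in under the foot. Then, by the crank handle, turn the handwheel clockwise (seen from above) until it comes up against its stop, and back it off exactly two full turns. Finish while still holding the crank handle in the gripper, the wheel at rest, and do not disturb the pot, the small bottle or the crucible standing round the press.

Things in the scene. Friction and masses are not known exactly. Their poses are not given: they have to be found in the camera images.
- press: Small fixed bench screw press: grey base plate 200x150x12 mm, two round columns, grey crossbeam (its top 112 mm above the bench), handwheel on top. Origin on the bench surface straight below the screw axis, z up; the slide goes in along +x and sticks out of the frame towards -x; the columns stand at y = +60 and -60 mm. It does not move, but stands elsewhere and turned differently each time.
- slide (a joint): Die slide: a flat steel bar in guides that carries a 64x64x20 mm steel block in under the foot. Value in m: 0 = fully in, against the back stop; it grows as the slide is pulled out along the press's -x, to 0.095. It starts partly out. Friction about 2 N.
- post (a point): Upright round steel pull post at the outer end of the die slide, 16 mm thick, its cap 20 mm thick. The point is on its axis, 40 mm above the foot of the bar, i.e. 52 mm above the bench; the post stands from 22 to 80 mm above the bench. It lies 160 mm from the screw axis, on the press's -x side, when the slide is fully in.
- wheel_center (a point): Point on the vertical screw axis, 172 mm above the bench, at the middle height of the crank handle. The handwheel (112 mm outside diameter, 12 mm thick steel rim with three spokes; rim and hub top out at 147 mm above the bench or lower) turns about this axis and keeps its height.
- wheel (a joint): Angle of the handwheel in rad: 0 = hard stop (foot just over the block); it grows as the wheel turns anticlockwise seen from above, which raises the foot 5 mm a turn; 12.566 is two turns off the stop, the upper end is 25.2. It starts somewhere between about 0.7 and 1.3 turns off the stop. It stays where it is left; turning it takes about 3 to 4 N at the handle. At 0 the handle lies on the press's +x side, at angle a it lies a rad anticlockwise from there.
- handle: Upright black crank handle on the wheel's rim, origin at its middle height on its axis, z up: a round sleeve 20 mm thick and 50 mm tall (146 to 196 mm above the bench), 50 mm from the screw axis. The sleeve spins freely on its pin (so its heading means nothing), so a gripper holding it can keep its heading while it carries it round.
- polish_pot: Bystander: round lidded pot, 58 mm wide, 50 mm high, stands on the bench; origin under its centre.
- lacquer_bottle: Bystander: small slim bottle with a long cap, 31 mm wide, 79 mm high, stands on the bench; origin under its centre.
- crucible: Bystander: open clay-grey crucible, 68 mm wide, 36 mm high, stands on the bench; origin under its centre.

How it is judged:
By the outcome, as a careful person would: the job done as asked, in the order asked, and still so for the second after the job is handed in, while the arm keeps its last pose, push and grip.
It also fails if it takes over 72 s, if anything falls off the work surface, if the arm or the gripper's body presses on something with over 40 N, if the wrist force passes 120 N, or if a joint passes its speed limit or range.

### The arm

A 7-joint arm with a two-finger parallel gripper is mounted at the origin on a cart in front of the work surface, level with it; the furniture and walls round the work are solid. World frame = base frame: x ahead of the robot, y to its left, z up, the work surface at z = 0. Lengths are in m, angles in rad, forces in N, time in s.
With the tool pointing down it reaches from about 0.4 to 0.85 m from the base axis. Payload 6.9 kg.
Tool frame: the origin (TCP) lies midway between the tips of the shut fingers; the grasp point (between the pads) lies 19 mm behind it (robot.tcp_to_grasp is the distance from the TCP to the grasp point, in m); z points along the fingers, y is the line along which they close (so a half turn about z gives the same grasp; the last joint's range is limited). The gripper opens to 85 mm and grips with 20 to 120 N. Pads are 22 mm wide; open, the fingers measure 114 mm over their backs; the gripper's body (76 mm by 85 mm) begins 54 mm behind the grasp point. The pads swing forward as they close: fully open they stand 13 mm farther back than shut.
Start: joints at [1.238, 0.507, -0.238, 1.5, 0.126, 1.149, -0.155], TCP at [0.265, -0.566, 0.231] pointing down, gripper open.
Joint ranges: [-3.08, 3.08], [-0.24, 2.05], [-1.43, 1.35], [0, 2.5], [-1.52, 4.66], [0.17, 1.96], [-2.89, 2.89]. Speed limits (rad/s): [2.39, 2.39, 3.14, 3.14, 3.14, 3.14, 3.14].

### API

Orientations are given as a unit quaternion [x, y, z, w].
In Python, from cell import robot gives the robot as it stands.
- The arm moves only by the tool apply_moves, never from a script. Its arguments are lists of equal length, an entry for each row: "fingers": the opening, from 0 (shut) to 1 (fully open); "dp": the shift along the tool's x, y, z in mm, a list of three; "rotation": the turn, a rotation vector about the tool's x, y, z in degrees, a list of three. A call has exactly 8 rows; each row shifts and turns the commanded pose from where the row before left it, along the tool's axes as they then stand; what a row does not reach is not made up. A row lasts 1/12 s, in which the tool goes at most 41.7 mm and 7.16 degrees, less where a joint would pass 70% of its speed; a pose out of reach is approached as far as the arm can. A call with a gripper value outside its range is refused whole. The fingers move at their own pace and stop on an object; "squeeze" is the grip in N (left out, the last holds). Time passes only in rows, so rows that do not move let the fingers close, or fill a call up. It gives the time, the measured TCP pose, the force, the opening and the grip force at its end, in the units of the state.
- robot.get_obs(): the state, without advancing time (a new reading comes with each control period).
- robot.snapshot(name): name is "scene" or "side" or "wrist"; returns a dict with "img" (400x640x3 uint8, red, green, blue), "mtx" (3x3 intrinsics, pixels), "rvec" (rotation vector, rad) and "tvec" (3), from world to camera coordinates, as OpenCV has them; the wrist camera has in their place "T_tool_cam" (4x4, takes a point from camera to tool coordinates, whose origin is the TCP and whose axes are the flange's). Camera axes: x right, y down, z forward; pixel columns grow to the right and rows downward; lengths in m; the calibration is good to about 2 mm. A picture is of the moment at which its call begins: read the wrist's pose just before it. There is no depth.
- robot.job_done(): hands the job in; it is judged then, once.
Trained networks look in a picture, given as the dict that the camera call returned (one of the last four; its "shot" number tells which), for a name from the list of things; names that differ only in an ending like _2 or _b are one class to them, and where a whole thing is asked for, a point or a joint stands for the part that bears it (a point fixed in the world has none). Each returns a list of dicts, best first, with "confidence" (0 to 1); they miss things now and then, are a little off and sometimes report something else, mostly with a low value. They report only what shows in the picture. A call takes as long as a camera call.
- robot.search_frame(picture, label): "extent" ([left, top, width, height] in pixels, round what is visible of it).
The state is a dict: "clock": time; "joint_positions": joint angles; "joint_vel": joint speeds; "tau": joint torques, N m; "ee_pos": TCP position; "orientation": TCP orientation; "wrist_force": force on the tool from outside, world axes, zero at the start; "torque": the same for the moment, N m; "grip_width": finger opening in m; "grip_force": force on a finger pad.
Only numpy, scipy, OpenCV 4.12 (cv2) and the standard library are available. Lean on these libraries where they do the work, as an engineer would, in place of code of your own. Each camera call takes 0.05 s, during which the arm holds its last target. There are 200 camera calls.

## Working session

There is one attempt and no reset: what is moved stays moved. The work goes in short steps, Python scripts to look and compute and a tool call to move; the robot and the scene stay as the last step left them, time stands still between calls to the robot, and variables do not carry over. Pictures are saved under pics/ and viewed, at most 10 in all, crops included, and the job is handed in when it is done.

Besides the shell and the picture viewer there is one more tool, called after "Call:" by a JSON object that holds its "op" and its "data". apply_moves: Moves the arm, as the interface text tells. Its arguments: {"type":"object","properties":{"fingers":{"type":"array","items":{"type":"number"}},"dp":{"type":"array","items":{"type":"array","items":{"type":"number"}}},"rotation":{"type":"array","items":{"type":"array","items":{"type":"number"}}},"squeeze":{"type":"number"}},"required":["fingers","dp","rotation"]}

```bash
mkdir -p pics; ls; python3 - <<'E'
from cell import robot
import cv2
o=robot.get_obs();print({k:o[k] for k in('clock','ee_pos','orientation','grip_width')})
for n in('scene','side'):
    p=robot.snapshot(n);cv2.imwrite(f'pics/{n}0.png',p['img'][:,:,::-1])
    print(n,p['mtx'],p['rvec'],p['tvec'])
    for l in('press','handle','post','wheel','slide','polish_pot','lacquer_bottle','crucible'):
        print(l,[(d['extent'],round(d['confidence'],2)) for d in robot.search_frame(p,l)[:2]])
print(robot.get_obs()['clock'])
E
```

```text
pics
{'clock': 0.0, 'ee_pos': array([ 0.26461995, -0.56565745,  0.2304285 ]), 'orientation': array([ 9.76142944e-01,  2.17126982e-01, -2.32116866e-04, -8.79513349e-04]), 'grip_width': 0.08565253622213777}
scene [[405.01789127   0.         307.46461465]
 [  0.         405.01789127 205.24507058]
 [  0.           0.           1.        ]] [ 2.04587507 -0.47246732  0.29478483] [-0.49760043  0.2812301   0.57383454]
press [([232.3, 161.9, 102.7, 171.7], 0.98), ([248.8, 164.3, 9.2, 21.6], 0.68)]
handle [([249.0, 161.8, 9.1, 23.4], 0.6)]
post [([262.6, 243.0, 72.4, 89.0], 0.79)]
wheel [([242.4, 159.0, 52.9, 55.2], 0.72)]
slide [([262.5, 243.7, 70.0, 90.4], 0.96)]
polish_pot [([321.6, 208.9, 26.8, 28.6], 0.76)]
lacquer_bottle []
crucible [([179.5, 241.2, 34.9, 27.6], 0.61), ([240.7, 159.9, 56.8, 52.6], 0.39)]
side [[519.52312776   0.         326.25233568]
 [  0.         519.52312776 195.04874863]
 [  0.           0.           1.        ]] [ 0.75263708 -2.33592806  1.37360358] [0.57293095 0.21699761 0.74101718]
press [([295.6, 177.4, 150.5, 128.7], 0.68)]
handle [([334.7, 177.8, 15.9, 34.9], 0.76)]
post [([365.2, 178.8, 79.6, 76.5], 0.71)]
wheel [([322.7, 179.6, 62.4, 45.9], 0.88)]
slide [([360.5, 179.3, 84.9, 75.5], 0.83)]
polish_pot [([319.6, 179.3, 66.1, 43.5], 0.74), ([260.5, 208.5, 34.9, 39.6], 0.69)]
lacquer_bottle [([290.1, 270.3, 20.3, 49.5], 0.94)]
crucible [([412.0, 283.6, 41.3, 36.8], 0.62), ([362.0, 179.4, 79.9, 75.0], 0.55)]
0.9
```

View pics/scene0.png

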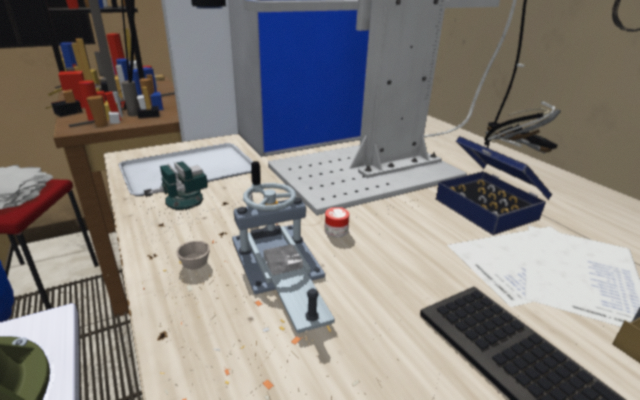

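View pics/side0.png

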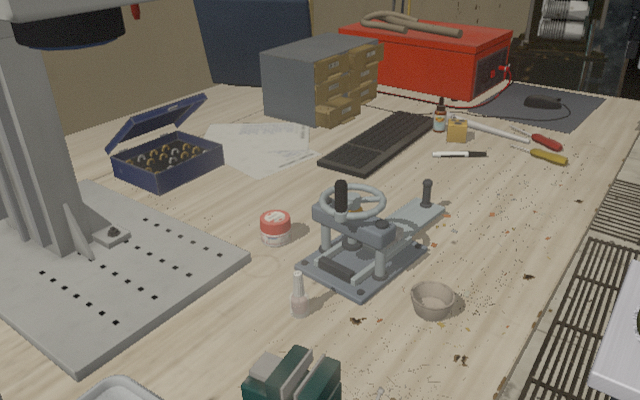

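Scene view: handle at about (255,173), post top (312,291), pot (337,222), crucible (194,256). Side view: handle (341,196), post top (427,181), bottle (300,297). I'll triangulate these.

```bash
cat > h.py <<'E'
import numpy as np,cv2
from cell import robot
def ray(p,uv):
    R=cv2.Rodrigues(np.array(p['rvec']))[0];C=-R.T@np.array(p['tvec'])
    d=R.T@np.linalg.inv(p['mtx'])@np.array([*uv,1.]);return C,d/np.linalg.norm(d)
def atz(p,uv,z):
    C,d=ray(p,uv);return (C+d*(z-C[2])/d[2])
def tri(rs):
    A=sum(np.eye(3)-np.outer(d,d) for C,d in rs);b=sum((np.eye(3)-np.outer(d,d))@C for C,d in rs)
    return np.linalg.solve(A,b)
E
python3 - <<'E'
from h import *
np.set_printoptions(precision=4,suppress=True)
a=robot.snapshot('scene');b=robot.snapshot('side')
for n,u,v,z in [('handle',(255.5,173.5),(341,196),.171),('post_top',(312.5,291),(427,181),.08),('post_base',(312.5,317),(426.5,206),.022),('wheel',(270,197),(352,203),.14),('pot',(336,222),(276.5,227),.025),('cruc',(194.5,256),(433,302),.018),('bottle',(0,0),(300.5,297),.035)]:
    print(n,tri([ray(a,u),ray(b,v)]) if u[0] else '',atz(a,u,z),atz(b,v,z))
E
```

```text
handle [0.5313 0.2013 0.17  ] [0.5299 0.1985 0.171 ] [0.5311 0.2023 0.171 ]
post_top [ 0.5218 -0.0851  0.0775] [ 0.5204 -0.0877  0.08  ] [ 0.5199 -0.0807  0.08  ]
post_base [ 0.5205 -0.0878  0.0201] [ 0.5211 -0.0889  0.022 ] [ 0.5175 -0.0838  0.022 ]
wheel [0.5431 0.1542 0.1329] [0.5392 0.1427 0.14  ] [0.5352 0.1653 0.14  ]
pot [0.7107 0.1581 0.0264] [0.7109 0.1593 0.025 ] [0.7131 0.156  0.025 ]
cruc [0.3774 0.1751 0.0199] [0.3788 0.1783 0.018 ] [0.3772 0.1733 0.018 ]
bottle  [-1.1505 10.1312  0.035 ] [0.5399 0.2985 0.035 ]
```

Press centre is near (0.54, 0.153) with yaw about 85°. The slide is about 80 mm out and the handle is about one turn off the stop. First I'll turn the tool so its x lies along press +x.

Call:
{"op": "apply_moves", "data": {"fingers": [1, 1, 1, 1, 1, 1, 1, 1], "dp": [[0, 0, 0], [0, 0, 0], [0, 0, 0], [0, 0, 0], [0, 0, 0], [0, 0, 0], [0, 0, 0], [0, 0, 0]], "rotation": [[0, 0, -7.1], [0, 0, -7.1], [0, 0, -7.1], [0, 0, -7.1], [0, 0, -7.1], [0, 0, -7.1], [0, 0, -7.1], [0, 0, -7.1]]}}

```text
clock: 1.67
ee_pos: [0.2649, -0.5661, 0.2313]
orientation: [0.753, 0.658, -0.0, 0.0]
wrist_force: [-0.6, -0.6, -0.4]
grip_width: 0.0856
grip_force: 0.0
```

```bash
cat >> h.py <<'E'
from scipy.spatial.transform import Rotation as Ro
def st():
    o=robot.get_obs();R=Ro.from_quat(o['orientation']).as_matrix();return np.array(o['ee_pos']),R,o
def to(t):
    p,R,o=st();print('t',round(o['clock'],2),'p',p.round(4),'yaw',np.degrees(np.arctan2(R[1,0],R[0,0])).round(2),'dp',(R.T@(np.array(t)-p)*1e3).round(1),'tilt',R[2].round(4),'F',np.round(o['wrist_force'],1))
E
python3 -c "
from h import *
to([.521,-.087,.2])"
```

```text
t 1.67 p [ 0.2649 -0.5661  0.2313] yaw 82.22 dp [509.4 189.   31.3] tilt [-1.e-04  0.e+00 -1.e+00] F [-0.6 -0.6 -0.4]
```

Call:
{"op": "apply_moves", "data": {"fingers": [1, 1, 1, 1, 1, 1, 1, 1], "dp": [[35, 15, 0], [38, 15, 0], [38, 15, 0], [38, 15, 0], [38, 15, 0], [38, 15, 0], [38, 15, 0], [38, 15, 0]], "rotation": [[0, 0, -3], [0, 0, 0], [0, 0, 0], [0, 0, 0], [0, 0, 0], [0, 0, 0], [0, 0, 0], [0, 0, 0]]}}

```text
clock: 2.33
ee_pos: [0.4135, -0.2762, 0.2316]
orientation: [0.738, 0.675, -0.0, 0.0]
wrist_force: [0.2, -0.7, -0.7]
grip_width: 0.0855
grip_force: 0.0
```

Call:
{"op": "apply_moves", "data": {"fingers": [1, 1, 1, 1, 1, 1, 1, 1], "dp": [[38, 15, 0], [38, 15, 0], [38, 15, 0], [30, 10, 0], [0, 0, 0], [0, 0, 0], [0, 0, 0], [0, 0, 0]], "rotation": [[0, 0, 0], [0, 0, 0], [0, 0, 0], [0, 0, 0], [0, 0, 0], [0, 0, 0], [0, 0, 0], [0, 0, 0]]}}

```text
clock: 3.0
ee_pos: [0.4801, -0.141, 0.2311]
orientation: [0.739, 0.674, -0.0, 0.0]
wrist_force: [-0.4, -0.3, -0.9]
grip_width: 0.0853
grip_force: 0.0
```

```bash
python3 - <<'E'
from h import *
to([.521,-.087,.2])
p=robot.snapshot('wrist');cv2.imwrite('pics/w1.png',p['img'][:,:,::-1])
print(p['mtx'],p['T_tool_cam'])
for l in('post','handle','wheel','slide','press'): print(l,[(d['extent'],round(d['confidence'],2)) for d in robot.search_frame(p,l)[:2]])
E
```

```text
t 3.0 p [ 0.4801 -0.141   0.2311] yaw 84.75 dp [57.5 35.8 31.1] tilt [-8.e-04 -6.e-04 -1.e+00] F [-0.4 -0.3 -0.9]
[[333.47483096   0.         322.09574   ]
 [  0.         333.47483096 205.25073019]
 [  0.           0.           1.        ]] [[ 6.53775944e-04 -9.64214376e-01 -2.65123007e-01  6.75391295e-02]
 [ 9.99999786e-01  6.27199088e-04  1.84900690e-04 -1.06963898e-03]
 [-1.19989947e-05 -2.65123071e-01  9.64214580e-01 -1.43359937e-01]
 [ 0.00000000e+00  0.00000000e+00  0.00000000e+00  1.00000000e+00]]
post [([324.5, 3.8, 75.6, 139.4], 0.62)]
handle []
wheel []
slide [([324.5, 0.6, 77.2, 143.2], 0.67)]
press [([284.8, 2.9, 151.0, 137.9], 0.7)]
```

View pics/w1.png

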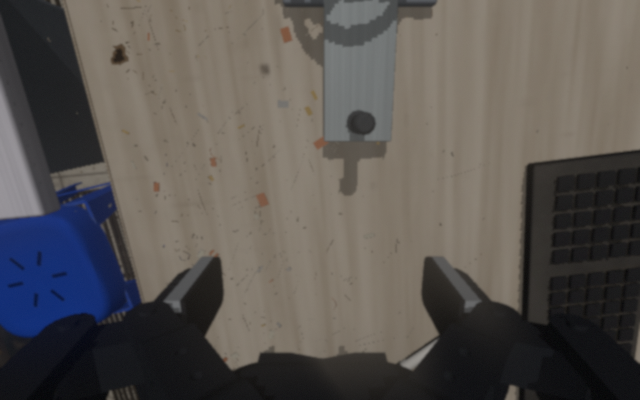

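Wrist view: post cap at (362,122); bar edges run (325,20)–(326,138) on the left and (396,20)–(391,138) on the right.

```bash
cat >> h.py <<'E'
def wz(s,uv,z,p=None):
    P,R,T,K=s
    d=R@T[:3,:3]@np.linalg.inv(K)@np.array([*uv,1.]);C=P+R@T[:3,3];return C+d*(z-C[2])/d[2]
E
python3 - <<'E'
from h import *
P,R,o=st();p=robot.snapshot('wrist');s=(P,R,p['T_tool_cam'],p['mtx'])
c=wz(s,(362,122),.08);print('post',c)
for a,b in(((325,20),(326,138)),((396.5,20),(391,138))):
    A=wz(s,a,.022);B=wz(s,b,.022);print(A,B,np.degrees(np.arctan2(*(A-B)[1::-1])))
to([*c[:2],.15])
E
```

```text
post [ 0.51893754 -0.08283295  0.08      ]
[0.49595787 0.01241542 0.022     ] [ 0.48732313 -0.09756058  0.022     ] 85.51064568015813
[0.56370112 0.00629537 0.022     ] [ 0.55458643 -0.10363598  0.022     ] 85.2603036710778
t 3.35 p [ 0.4805 -0.1399  0.2313] yaw 84.82 dp [60.3 33.1 81.3] tilt [-0. -0. -1.] F [-0.1  0.  -0.1]
```

Call:
{"op": "apply_moves", "data": {"fingers": [1, 1, 1, 1, 1, 1, 1, 1], "dp": [[30, 17, 0], [30, 17, 0], [0, 0, 35], [0, 0, 35], [0, 0, 35], [0, 0, 35], [0, 0, 30], [0, 0, 25]], "rotation": [[0, 0, -0.6], [0, 0, 0], [0, 0, 0], [0, 0, 0], [0, 0, 0], [0, 0, 0], [0, 0, 0], [0, 0, 0]]}}

```text
clock: 4.02
ee_pos: [0.5188, -0.0826, 0.0341]
orientation: [0.734, 0.679, -0.0, -0.001]
wrist_force: [0.6, -0.3, -0.6]
grip_width: 0.0854
grip_force: 0.0
```

Call:
{"op": "apply_moves", "data": {"fingers": [0, 0, 0, 0, 0, 0, 0, 0], "dp": [[0, 0, 0], [0, 0, 0], [0, 0, 0], [0, 0, 0], [0, 0, 0], [0, 0, 0], [0, 0, 0], [0, 0, 0]], "rotation": [[0, 0, 0], [0, 0, 0], [0, 0, 0], [0, 0, 0], [0, 0, 0], [0, 0, 0], [0, 0, 0], [0, 0, 0]], "squeeze": 40}}

```text
clock: 4.68
ee_pos: [0.5221, -0.0828, 0.038]
orientation: [0.735, 0.679, 0.002, 0.002]
wrist_force: [4.6, -1.1, 7.4]
grip_width: 0.0176
grip_force: 38.7
```

Call:
{"op": "apply_moves", "data": {"fingers": [0, 0, 0, 0, 0, 0, 0, 0], "dp": [[0, 0, 0], [0, 0, 0], [0, 0, 0], [0, 0, 0], [0, 0, 0], [0, 0, 0], [0, 0, 0], [0, 0, 0]], "rotation": [[0, 0, 0], [0, 0, 0], [0, 0, 0], [0, 0, 0], [0, 0, 0], [0, 0, 0], [0, 0, 0], [0, 0, 0]]}}

```text
clock: 5.35
ee_pos: [0.5221, -0.0828, 0.038]
orientation: [0.735, 0.679, 0.002, 0.002]
wrist_force: [4.1, -1.6, 7.3]
grip_width: 0.0177
grip_force: 38.7
```

Call:
{"op": "apply_moves", "data": {"fingers": [0, 0, 0, 0, 0, 0, 0, 0], "dp": [[5, 3, -4], [9, 0, 0], [10, 0, 0], [10, 0, 0], [10, 0, 0], [10, 0, 0], [8, 0, 0], [6, 0, 0]], "rotation": [[0, 0, 0], [0, 0, 0], [0, 0, 0], [0, 0, 0], [0, 0, 0], [0, 0, 0], [0, 0, 0], [0, 0, 0]]}}

```text
clock: 6.02
ee_pos: [0.5279, -0.0153, 0.0387]
orientation: [0.735, 0.678, -0.0, -0.0]
wrist_force: [9.0, -3.1, -23.1]
grip_width: 0.0176
grip_force: 41.7
```

Call:
{"op": "apply_moves", "data": {"fingers": [0, 0, 0, 0, 0, 0, 0, 0], "dp": [[2, 0, 0], [2, 0, 0], [2, 0, 0], [2, 0, 0], [2, 0, 0], [2, 0, 0], [0, 0, 0], [0, 0, 0]], "rotation": [[0, 0, 0], [0, 0, 0], [0, 0, 0], [0, 0, 0], [0, 0, 0], [0, 0, 0], [0, 0, 0], [0, 0, 0]]}}

```text
clock: 6.68
ee_pos: [0.5289, -0.0037, 0.0387]
orientation: [0.735, 0.678, -0.0, -0.001]
wrist_force: [8.0, -0.5, -23.8]
grip_width: 0.0177
grip_force: 41.7
```

Call:
{"op": "apply_moves", "data": {"fingers": [0, 0, 0, 0, 0, 0, 0, 0], "dp": [[2, 0, 2.5], [2, 0, 0], [1.5, 0, 0], [1.5, 0, 0], [0, 0, 0], [0, 0, 0], [0, 0, 0], [0, 0, 0]], "rotation": [[0, 0, 0], [0, 0, 0], [0, 0, 0], [0, 0, 0], [0, 0, 0], [0, 0, 0], [0, 0, 0], [0, 0, 0]]}}

```text
clock: 7.35
ee_pos: [0.529, -0.003, 0.0382]
orientation: [0.736, 0.677, -0.003, 0.003]
wrist_force: [1.3, -17.8, 4.5]
grip_width: 0.0174
grip_force: 41.6
```

Call:
{"op": "apply_moves", "data": {"fingers": [0, 0, 0, 0, 0, 0, 0, 0], "dp": [[1, 0, 0], [1, 0, 0], [1, 0, 0], [0, 0, 0], [0, 0, 0], [0, 0, 0], [0, 0, 0], [0, 0, 0]], "rotation": [[0, 0, 0], [0, 0, 0], [0, 0, 0], [0, 0, 0], [0, 0, 0], [0, 0, 0], [0, 0, 0], [0, 0, 0]]}}

```text
clock: 8.02
ee_pos: [0.529, -0.003, 0.0382]
orientation: [0.737, 0.676, -0.005, 0.004]
wrist_force: [1.2, -25.8, 5.9]
grip_width: 0.0176
grip_force: 41.6
```

Call:
{"op": "apply_moves", "data": {"fingers": [1, 1, 1, 1, 1, 1, 1, 1], "dp": [[-4, 0, 0], [0, 0, 0], [0, 0, 0], [0, 0, 0], [0, 0, 0], [0, 0, 0], [0, 0, -10], [0, 0, -30]], "rotation": [[0, 0, 0], [0, 0, 0], [0, 0, 0], [0, 0, 0], [0, 0, 0], [0, 0, 0], [0, 0, 0], [0, 0, 0]]}}

```text
clock: 8.68
ee_pos: [0.527, 0.0031, 0.0756]
orientation: [0.734, 0.679, -0.002, -0.002]
wrist_force: [0.0, -0.1, 0.7]
grip_width: 0.0855
grip_force: 0.0
```

Call:
{"op": "apply_moves", "data": {"fingers": [1, 1, 1, 1, 1, 1, 1, 1], "dp": [[0, 0, -35], [0, 0, -35], [0, 0, -35], [0, 0, -35], [0, 0, -30], [0, 0, -20], [0, 0, 0], [0, 0, 0]], "rotation": [[0, 0, 0], [0, 0, 0], [0, 0, 0], [0, 0, 0], [0, 0, 0], [0, 0, 0], [0, 0, 0], [0, 0, 0]]}}

```text
clock: 9.35
ee_pos: [0.5296, 0.0034, 0.2693]
orientation: [0.734, 0.679, 0.001, 0.001]
wrist_force: [0.3, -0.6, -0.2]
grip_width: 0.0857
grip_force: 0.0
```

```bash
python3 - <<'E'
from h import *
to([.5313,.2,.24])
p=robot.snapshot('wrist');cv2.imwrite('pics/w2.png',p['img'][:,:,::-1])
for l in('post','handle','wheel','slide'): print(l,[(d['extent'],round(d['confidence'],2)) for d in robot.search_frame(p,l)[:2]])
E
```

```text
t 9.35 p [0.5296 0.0034 0.2693] yaw 85.51 dp [196.1 -13.8  29.3] tilt [ 1.0e-04  2.6e-03 -1.0e+00] F [ 0.3 -0.6 -0.2]
post [([291.6, 46.0, 65.5, 152.8], 0.75)]
handle [([289.1, 44.7, 65.5, 158.5], 0.44)]
wheel [([250.3, 1.4, 151.4, 75.9], 0.74)]
slide [([290.8, 43.3, 65.5, 160.1], 0.78)]
```

View pics/w2.png

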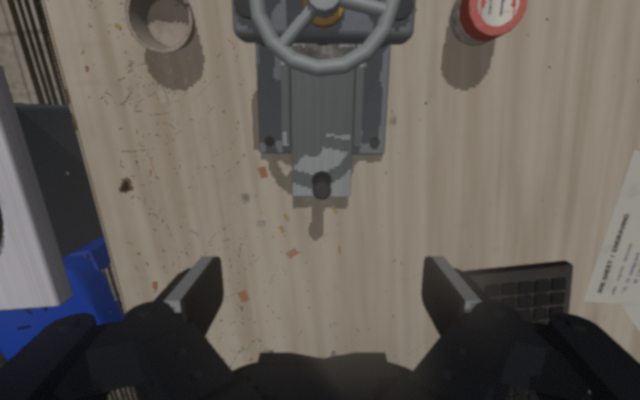

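Slide is in (post at (321,185)); hub at (322,10). Moving on to see the handle.

Call:
{"op": "apply_moves", "data": {"fingers": [1, 1, 1, 1, 1, 1, 1, 1], "dp": [[25, 0, 0], [30, 0, 0], [30, 0, 0], [25, 0, 0], [10, 0, 0], [0, 0, 0], [0, 0, 0], [0, 0, 0]], "rotation": [[0, 0, 0], [0, 0, 0], [0, 0, 0], [0, 0, 0], [0, 0, 0], [0, 0, 0], [0, 0, 0], [0, 0, 0]]}}

```text
clock: 10.27
ee_pos: [0.5389, 0.1206, 0.2672]
orientation: [0.735, 0.678, -0.001, 0.0]
wrist_force: [-0.6, -0.0, -0.4]
grip_width: 0.0855
grip_force: 0.0
```

```bash
python3 - <<'E'
from h import *
to([.5313,.2,.24])
p=robot.snapshot('wrist');cv2.imwrite('pics/w3.png',p['img'][:,:,::-1])
for l in('post','handle','wheel'): print(l,[(d['extent'],round(d['confidence'],2)) for d in robot.search_frame(p,l)[:2]])
E
```

```text
t 10.27 p [0.5389 0.1206 0.2672] yaw 85.37 dp [ 78.5 -13.9  27.1] tilt [-1.4e-03 -9.0e-04 -1.0e+00] F [-0.6 -0.  -0.4]
post [([298.6, 112.2, 57.2, 189.0], 0.65)]
handle [([285.3, 73.3, 29.3, 33.7], 0.97)]
wheel [([253.8, 73.6, 137.8, 148.0], 0.6)]
```

View pics/w3.png

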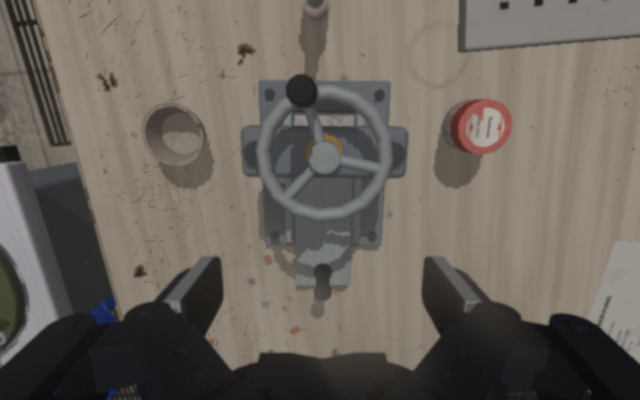

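Handle top at (302,90), hub at (325,156), post at (323,272); the bottle (315,8), pot (480,125) and crucible (175,135) all stand clear.

```bash
python3 - <<'E'
from h import *
P,R,o=st();p=robot.snapshot('wrist');s=(P,R,p['T_tool_cam'],p['mtx'])
h=wz(s,(302,90),.196);c=wz(s,(325,156),.145);po=wz(s,(323,270),.08);print(h,c,po)
C=np.array([.542,.1565])
for q in(C,c[:2]):
    v=h[:2]-q;print(np.linalg.norm(v),np.degrees(np.arctan2(v[1],v[0]))-85.4)
to([*h[:2],.156])
E
```

```text
[0.53223924 0.203318   0.196     ] [0.54304342 0.15585138 0.145     ] [0.53115061 0.02477342 0.08      ]
0.04782465229839549 16.376506018203614
0.048680692069390505 17.422979304414696
t 10.52 p [0.5389 0.1215 0.2678] yaw 85.38 dp [ 81.1 -13.2 111.8] tilt [-4.e-04  0.e+00 -1.e+00] F [-0.2  0.5 -1.2]
```

```bash
python3 - <<'E'
from h import *
P,R,o=st();p=robot.snapshot('wrist');s=(P,R,p['T_tool_cam'],p['mtx'])
for r in (280,290):print(wz(s,(323,r),.08))
print(wz(s,(323,265),.022))
P2=np.array([.5296,.0034,.2693]);s2=(P2,Ro.from_euler('z',.13,degrees=True).as_matrix()@R,s[2],s[3])
print(wz(s2,(322,180),.08),wz(s2,(322,192),.08))
g=p['img'];cv2.imwrite('pics/c3.png',cv2.resize(g[240:310,270:380,::-1],None,fx=6,fy=6,interpolation=3))
E
```

```text
[0.53022384 0.01312464 0.08      ]
[0.52925547 0.00092027 0.08      ]
[0.52960523 0.00337608 0.022     ]
[0.52869637 0.00602917 0.08      ] [ 0.52772772 -0.00641106  0.08      ]
```

View pics/c3.png

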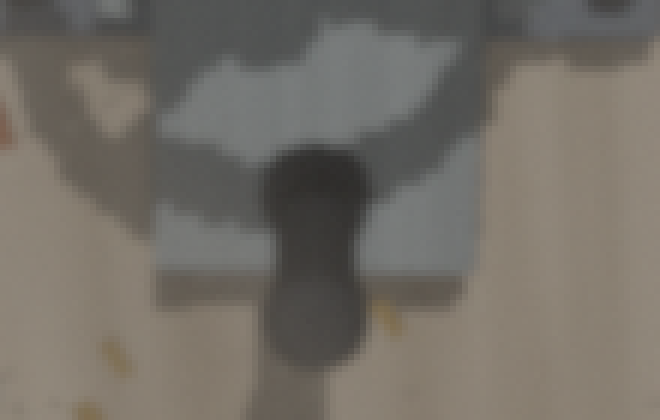

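Post cap centre at about (322.5,293.5) → y≈-0.003, so the slide is fully in. Now to the handle.

Call:
{"op": "apply_moves", "data": {"fingers": [1, 1, 1, 1, 1, 1, 1, 1], "dp": [[30, -7, 0], [32, -7, 0], [20, 0, 0], [0, 0, 20], [0, 0, 30], [0, 0, 30], [0, 0, 20], [0, 0, 8]], "rotation": [[0, 0, 0], [0, 0, 0], [0, 0, 0], [0, 0, 0], [0, 0, 0], [0, 0, 0], [0, 0, 0], [0, 0, 0]]}}

```text
clock: 11.23
ee_pos: [0.53, 0.2042, 0.1569]
orientation: [0.735, 0.679, -0.002, -0.001]
wrist_force: [-0.2, -0.6, -0.1]
grip_width: 0.0854
grip_force: 0.0
```

Call:
{"op": "apply_moves", "data": {"fingers": [0, 0, 0, 0, 0, 0, 0, 0], "dp": [[0, 0, 0], [0, 0, 0], [0, 0, 0], [0, 0, 0], [0, 0, 0], [0, 0, 0], [0, 0, 0], [0, 0, 0]], "rotation": [[0, 0, 0], [0, 0, 0], [0, 0, 0], [0, 0, 0], [0, 0, 0], [0, 0, 0], [0, 0, 0], [0, 0, 0]], "squeeze": 40}}

```text
clock: 11.9
ee_pos: [0.532, 0.2056, 0.161]
orientation: [0.735, 0.679, 0.001, 0.001]
wrist_force: [-1.4, -1.1, 7.4]
grip_width: 0.0185
grip_force: 38.9
```

```bash
cat >> h.py <<'E'
C=np.array([.542,.156])
def ang():
    P,R,o=st();g=P+R@[0,0,-.019];v=g[:2]-C;print('t',round(o['clock'],2),'g',g.round(4),'rad',np.linalg.norm(v).round(4),'deg',(np.degrees(np.arctan2(v[1],v[0]))-85.4).round(2),'yaw',np.degrees(np.arctan2(R[1,0],R[0,0])).round(2),'tilt',R[2,:2].round(3),'Ftool',(R.T@np.array(o['wrist_force'])).round(1),'grip',o['grip_width'],'q7',np.round(o['joint_positions'],2))
def arc(a0,step,n):
    a=np.radians(a0+step*np.arange(n+1));d=np.diff(np.c_[np.cos(a),-np.sin(a)]*50,axis=0);print(d.round(1).tolist())
E
python3 -c "
from h import *
ang()
arc(16.5,-20,16)"
```

```text
t 11.9 g [0.5319 0.2056 0.18  ] rad 0.0506 deg 16.05 yaw 85.47 tilt [0.001 0.002] Ftool [-1.3 -1.3 -7.4] grip 0.018508141738345352 q7 [-0.02  0.54 -0.61  1.75  0.36  0.97 -0.85]
[[2.0, 17.3], [-4.1, 16.9], [-9.6, 14.5], [-14.0, 10.3], [-16.6, 4.9], [-17.3, -1.1], [-15.9, -6.9], [-12.6, -12.0], [-7.7, -15.5], [-2.0, -17.3], [4.1, -16.9], [9.6, -14.5], [14.0, -10.3], [16.6, -4.9], [17.3, 1.1], [15.9, 6.9]]
```

Call:
{"op": "apply_moves", "data": {"fingers": [0, 0, 0, 0, 0, 0, 0, 0], "dp": [[2, 17.3, -1], [-4.1, 16.9, 0], [-9.6, 14.5, 0], [-14, 10.3, 0], [-16.6, 4.9, 0], [-17.3, -1.1, 0], [-15.9, -6.9, 0], [-12.6, -12, 0]], "rotation": [[0, 0, 0], [0, 0, 0], [0, 0, 0], [0, 0, 0], [0, 0, 0], [0, 0, 0], [0, 0, 0], [0, 0, 0]]}}

```text
clock: 12.57
ee_pos: [0.5698, 0.1144, 0.1611]
orientation: [0.735, 0.678, 0.002, 0.0]
wrist_force: [1.2, 7.7, -1.5]
grip_width: 0.0189
grip_force: 40.1
```

```bash
python3 -c "
from h import *
ang()"
```

```text
t 12.57 g [0.5698 0.1143 0.1801] rad 0.0501 deg -141.72 yaw 85.43 tilt [0.003 0.003] Ftool [7.8 0.6 1.6] grip 0.018937901499060914 q7 [ 0.15  0.55 -0.61  1.72  0.37  0.98 -0.68]
```

Call:
{"op": "apply_moves", "data": {"fingers": [0, 0, 0, 0, 0, 0, 0, 0], "dp": [[-7.7, -15.5, 0], [-2, -17.3, 0], [4.1, -16.9, 0], [9.6, -14.5, 0], [14, -10.3, 0], [16.6, -4.9, 0], [17.3, 1.1, 0], [15.9, 6.9, 0]], "rotation": [[0, 0, 0], [0, 0, 0], [0, 0, 0], [0, 0, 0], [0, 0, 0], [0, 0, 0], [0, 0, 0], [0, 0, 0]]}}

```text
clock: 13.23
ee_pos: [0.5025, 0.186, 0.1611]
orientation: [0.735, 0.678, -0.001, 0.002]
wrist_force: [6.1, -9.9, 0.2]
grip_width: 0.0188
grip_force: 42.0
```

```bash
python3 -c "
from h import *
ang()
arc(-303.5,-10,10)"
```

```text
t 13.23 g [0.5025 0.186  0.1801] rad 0.0496 deg 57.37 yaw 85.42 tilt [-0.003  0.001] Ftool [-9.4  6.9 -0.1] grip 0.018758509653644236 q7 [ 0.02  0.49 -0.63  1.83  0.35  0.93 -0.85]
[[6.8, 5.4], [5.8, 6.5], [4.6, 7.4], [3.2, 8.1], [1.7, 8.5], [0.2, 8.7], [-1.3, 8.6], [-2.8, 8.3], [-4.2, 7.7], [-5.4, 6.8]]
```

Call:
{"op": "apply_moves", "data": {"fingers": [0, 0, 0, 0, 0, 0, 0, 0], "dp": [[6.8, 5.4, 0], [5.8, 6.5, 0], [4.6, 7.4, 0], [3.2, 8.1, 0], [1.7, 8.5, 0], [0.2, 8.7, 0], [0, 0, 0], [0, 0, 0]], "rotation": [[0, 0, 0], [0, 0, 0], [0, 0, 0], [0, 0, 0], [0, 0, 0], [0, 0, 0], [0, 0, 0], [0, 0, 0]]}}

```text
clock: 13.9
ee_pos: [0.5479, 0.2068, 0.161]
orientation: [0.734, 0.679, -0.0, -0.001]
wrist_force: [-6.8, -1.9, 6.8]
grip_width: 0.0187
grip_force: 43.0
```

```bash
python3 -c "
from h import *
ang()"
```

```text
t 13.9 g [0.5479 0.2067 0.18  ] rad 0.0511 deg -2.08 yaw 85.51 tilt [ 0.001 -0.002] Ftool [-2.4 -6.7 -6.7] grip 0.018654306972162114 q7 [-0.02  0.56 -0.61  1.7   0.37  1.   -0.84]
```

Call:
{"op": "apply_moves", "data": {"fingers": [0, 0, 0, 0, 0, 0, 0, 0], "dp": [[0, 2, 0], [0, 2, 0], [0, 1, 0], [0, 1, 0], [0, 0, 0], [0, 0, 0], [0, 0, 0], [0, 0, 0]], "rotation": [[0, 0, 0], [0, 0, 0], [0, 0, 0], [0, 0, 0], [0, 0, 0], [0, 0, 0], [0, 0, 0], [0, 0, 0]]}}

```text
clock: 14.57
ee_pos: [0.5481, 0.2067, 0.1609]
orientation: [0.733, 0.68, -0.005, -0.003]
wrist_force: [-24.4, -3.0, 17.8]
grip_width: 0.019
grip_force: 44.7
```

```bash
python3 -c "
from h import *
ang()"
```

```text
t 14.57 g [0.5483 0.2067 0.1799] rad 0.0511 deg -2.52 yaw 85.66 tilt [-0.002 -0.011] Ftool [ -4.9 -24.3 -17.6] grip 0.019032767111991394 q7 [-0.02  0.57 -0.61  1.69  0.37  1.01 -0.84]
```

Stop reached and confirmed (24 N, handle at (0.548, 0.2067)). Relieve the load, then go two turns back.

Call:
{"op": "apply_moves", "data": {"fingers": [0, 0, 0, 0, 0, 0, 0, 0], "dp": [[0, -3, -1], [0, -3, 0], [0, -1, 0], [0, 0, 0], [0, 0, 0], [0, 0, 0], [0, 0, 0], [0, 0, 0]], "rotation": [[0, 0, 0], [0, 0, 0], [0, 0, 0], [0, 0, 0], [0, 0, 0], [0, 0, 0], [0, 0, 0], [0, 0, 0]]}}

```text
clock: 15.23
ee_pos: [0.5477, 0.2066, 0.1613]
orientation: [0.734, 0.679, 0.0, -0.0]
wrist_force: [3.0, 4.0, -12.6]
grip_width: 0.0186
grip_force: 41.0
```

```bash
python3 -c "
from h import *
ang()
arc(-2,20,18)"
```

```text
t 15.23 g [0.5477 0.2066 0.1803] rad 0.0509 deg -1.88 yaw 85.49 tilt [ 0.001 -0.   ] Ftool [ 4.2  2.7 12.6] grip 0.018552002928626854 q7 [-0.02  0.56 -0.61  1.7   0.37  1.   -0.84]
[[-2.4, -17.2], [-8.2, -15.3], [-12.9, -11.6], [-16.1, -6.5], [-17.4, -0.6], [-16.5, 5.4], [-13.7, 10.7], [-9.2, 14.7], [-3.6, 17.0], [2.4, 17.2], [8.2, 15.3], [12.9, 11.6], [16.1, 6.5], [17.4, 0.6], [16.5, -5.4], [13.7, -10.7], [9.2, -14.7], [3.6, -17.0]]
```

Call:
{"op": "apply_moves", "data": {"fingers": [0, 0, 0, 0, 0, 0, 0, 0], "dp": [[-2.4, -17.2, 1], [-8.2, -15.3, 0], [-12.9, -11.6, 0], [-16.1, -6.5, 0], [-17.4, -0.6, 0], [-16.5, 5.4, 0], [-13.7, 10.7, 0], [-9.2, 14.7, 0]], "rotation": [[0, 0, 0], [0, 0, 0], [0, 0, 0], [0, 0, 0], [0, 0, 0], [0, 0, 0], [0, 0, 0], [0, 0, 0]]}}

```text
clock: 15.9
ee_pos: [0.5199, 0.1126, 0.1613]
orientation: [0.734, 0.679, 0.002, -0.001]
wrist_force: [2.6, 13.4, -11.9]
grip_width: 0.0191
grip_force: 41.7
```

Call:
{"op": "apply_moves", "data": {"fingers": [0, 0, 0, 0, 0, 0, 0, 0], "dp": [[-3.6, 17, 0], [2.4, 17.2, 0], [8.2, 15.3, 0], [12.9, 11.6, 0], [16.1, 6.5, 0], [17.4, 0.6, 0], [16.5, -5.4, 0], [13.7, -10.7, 0]], "rotation": [[0, 0, 0], [0, 0, 0], [0, 0, 0], [0, 0, 0], [0, 0, 0], [0, 0, 0], [0, 0, 0], [0, 0, 0]]}}

```text
clock: 16.57
ee_pos: [0.5811, 0.1898, 0.1612]
orientation: [0.735, 0.678, 0.001, 0.002]
wrist_force: [1.6, -3.9, -2.8]
grip_width: 0.0186
grip_force: 42.6
```

```bash
python3 -c "
from h import *
ang()"
```

```text
t 16.57 g [0.581  0.1898 0.1802] rad 0.0516 deg -44.46 yaw 85.31 tilt [-0.001  0.004] Ftool [-3.7  1.9  2.8] grip 0.018593346953363756 q7 [ 0.01  0.59 -0.6   1.64  0.38  1.03 -0.79]
```

Commanded angle is now 318° (-42°). Continuing through 360° into the second turn.

Call:
{"op": "apply_moves", "data": {"fingers": [0, 0, 0, 0, 0, 0, 0, 0], "dp": [[9.2, -14.7, 0], [3.6, -17, 0], [-2.4, -17.2, 0], [-8.2, -15.3, 0], [-12.9, -11.6, 0], [-16.1, -6.5, 0], [-17.4, -0.6, 0], [-16.5, 5.4, 0]], "rotation": [[0, 0, 0], [0, 0, 0], [0, 0, 0], [0, 0, 0], [0, 0, 0], [0, 0, 0], [0, 0, 0], [0, 0, 0]]}}

```text
clock: 17.23
ee_pos: [0.4973, 0.1371, 0.1613]
orientation: [0.734, 0.679, 0.002, 0.001]
wrist_force: [12.3, 9.1, -19.6]
grip_width: 0.0186
grip_force: 41.3
```

Call:
{"op": "apply_moves", "data": {"fingers": [0, 0, 0, 0, 0, 0, 0, 0], "dp": [[-13.7, 10.7, 0], [-9.2, 14.7, 0], [-3.6, 17, 0], [2.4, 17.2, 0], [8.2, 15.3, 0], [12.9, 11.6, 0], [16.1, 6.5, 0], [17.4, 0.6, 0]], "rotation": [[0, 0, 0], [0, 0, 0], [0, 0, 0], [0, 0, 0], [0, 0, 0], [0, 0, 0], [0, 0, 0], [0, 0, 0]]}}

```text
clock: 17.9
ee_pos: [0.5935, 0.1569, 0.1611]
orientation: [0.736, 0.677, -0.001, 0.002]
wrist_force: [-3.6, -5.5, 0.3]
grip_width: 0.0183
grip_force: 43.3
```

```bash
python3 -c "
from h import *
ang()
arc(-82,10,8)"
```

```text
t 17.9 g [0.5934 0.157  0.1801] rad 0.0514 deg -84.33 yaw 85.26 tilt [-0.004  0.001] Ftool [-5.8 -3.1 -0.3] grip 0.018283620346910626 q7 [ 0.06  0.6  -0.6   1.63  0.38  1.04 -0.74]
[[8.5, -2.0], [8.0, -3.4], [7.3, -4.7], [6.4, -5.9], [5.2, -7.0], [4.0, -7.8], [2.5, -8.3], [1.1, -8.7]]
```

Call:
{"op": "apply_moves", "data": {"fingers": [0, 0, 0, 0, 0, 0, 0, 0], "dp": [[8.5, -2, 0], [8, -3.4, 0], [7.3, -4.7, 0], [6.4, -5.9, 0], [5.2, -7, 0], [4, -7.8, 0], [2.5, -8.3, 0], [0, 0, 0]], "rotation": [[0, 0, 0], [0, 0, 0], [0, 0, 0], [0, 0, 0], [0, 0, 0], [0, 0, 0], [0, 0, 0], [0, 0, 0]]}}

```text
clock: 18.57
ee_pos: [0.5547, 0.2055, 0.1612]
orientation: [0.734, 0.679, 0.0, -0.0]
wrist_force: [-2.2, 3.5, -5.0]
grip_width: 0.0185
grip_force: 42.8
```

Call:
{"op": "apply_moves", "data": {"fingers": [0, 0, 0, 0, 0, 0, 0, 0], "dp": [[0.5, -4.3, 0], [0.5, -4.3, 0], [0, 0, 0], [0, 0, 0], [0, 0, 0], [0, 0, 0], [0, 0, 0], [0, 0, 0]], "rotation": [[0, 0, 0], [0, 0, 0], [0, 0, 0], [0, 0, 0], [0, 0, 0], [0, 0, 0], [0, 0, 0], [0, 0, 0]]}}

```text
clock: 19.23
ee_pos: [0.5475, 0.2067, 0.1611]
orientation: [0.734, 0.679, 0.0, -0.0]
wrist_force: [-1.9, 4.7, 1.0]
grip_width: 0.0186
grip_force: 43.3
```

```bash
python3 -c "
from h import *
ang()"
```

```text
t 19.23 g [0.5475 0.2066 0.1801] rad 0.0509 deg -1.59 yaw 85.5 tilt [0.001 0.   ] Ftool [ 4.5 -2.2 -1. ] grip 0.018624314229200325 q7 [-0.02  0.56 -0.61  1.71  0.37  0.99 -0.84]
```

Within about 0.3 mm of the stop position after two turns. A last look, then I'll hand in.

```bash
python3 - <<'E'
from h import *
p=robot.snapshot('side');cv2.imwrite('pics/s9.png',p['img'][:,:,::-1]);ang()
E
```

```text
t 19.28 g [0.5475 0.2066 0.1801] rad 0.0509 deg -1.61 yaw 85.5 tilt [0.001 0.   ] Ftool [ 4.5 -2.4 -1. ] grip 0.018757916127841202 q7 [-0.02  0.56 -0.61  1.71  0.37  0.99 -0.84]
```

View pics/s9.png

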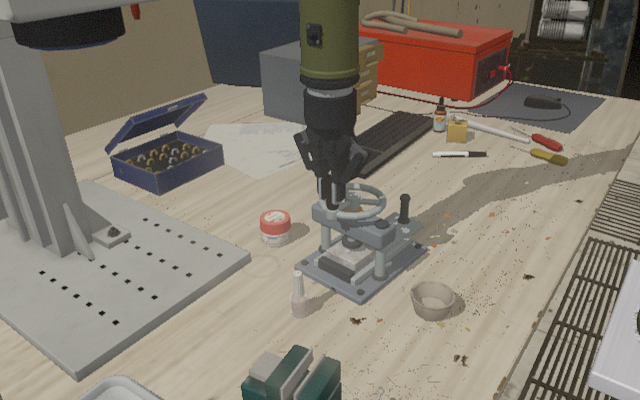

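The gripper holds the handle at (338,195). The slide is in, with the post at (404,208). The pot (276,227), bottle (300,297) and crucible (433,302) have not moved.

```bash
python3 -c "
from cell import robot
print(robot.job_done())"
```

```text
the job is handed in; nothing more can be done
None
```

The job is handed in: the slide is fully in, the wheel was turned to its stop and backed off two turns (the handle is within about 0.5 mm of where it sat at the stop), the gripper still holds the handle, and the pot, bottle and crucible have not moved.

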